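Press open the touch-latch spice cupboard and swing its door wide

ROBOT

A 6-joint arm with a two-finger parallel gripper is mounted at the origin on a cart in front of the work surface, level with it; the furniture and walls round the work are solid. World frame = base frame: x ahead of the robot, y to its left, z up, the work surface at z = 0. Lengths are in mm, angles in rad, forces in N, time in s.
With the tool pointing down it reaches from about 350 to 925 mm from the base axis. Payload 6.4 kg.
Tool frame: the origin (TCP) lies at the very end of the fingers, on their centre line; the grasp point (between the pads) lies 19 mm behind it; z points along the fingers, y is the line along which they close (so a half turn about z gives the same grasp; the last joint's range is limited). The gripper opens to 85 mm and grips with 20 to 120 N. Pads are 22 mm wide; open, the fingers measure 114 mm over their backs; the gripper's body (76 mm by 85 mm) begins 54 mm behind the grasp point. The pads swing forward as they close: fully open they stand 13 mm farther back than shut.
Start: joints at [-0.174, 0.245, 1.558, -0, 1.339, -0.174], TCP at [650.011, 0.004, 231.29] pointing down, gripper open.
Joint ranges: [-3.13, 3.13], [-1.02, 2.26], [0.13, 2.54], [-0.95, 4.09], [0.21, 2.88], [-2.74, 2.74]. Speed limits (rad/s): [2.57, 2.57, 3.14, 3.14, 3.14, 3.14].

INTERFACE

Orientations are given as a unit quaternion [w, x, y, z].
In Python, from station import * gives the robot as it stands. The module is installed in compiled form; this text tells all that it offers.
- The arm moves only by the shell command python3 -m inch 'ROWS'. ROWS is a JSON object of lists of equal length, an entry for each row: "offset": the shift along the tool's x, y, z in mm, a list of three; "spin": the turn about the tool's z in degrees; "jaw": the gripper's target within -1 to 1 (fully open at 1, half-way at 0, shut at -1). A call has 1 to 8 rows; each row shifts and turns the commanded pose from where the row before left it, along the tool's axes as they then stand; what a row does not reach is not made up. A row lasts 1/8 s, in which the tool goes at most 62.5 mm and 10.7 degrees, less where a joint would pass 70% of its speed; a pose out of reach is approached as far as the arm can. A call is refused whole if a number of a shift passes 62.5 or a number of a turn 10.7, either way. A call with a gripper value outside its range is refused whole. The fingers move at their own pace and stop on an object; the grip force is fixed at half the most. Time passes only in rows, so rows that do not move let the fingers close. It gives the time, the measured TCP pose, the force, the opening and the grip force at its end, in the units of the state.
- get_state(): the state, without advancing time (a new reading comes with each control period).
- read_camera(name): name is "scene" or "side" or "wrist"; returns a dict with "pixels" (420x560x3 uint8, red, green, blue), "z_map" (420x560 float32, mm along the optical axis (not along the pixel's ray), 0 where there is no reading), "fov_y" (degrees; the focal length in pixels is half the picture's height over the tangent of half this angle, whatever the lens; pixels are square), "cx", "cy" (the principal point, pixels), "rvec" (rotation vector, rad) and "tvec" (3), from world to camera coordinates, as OpenCV has them. Camera axes: x right, y down, z forward; pixel columns grow to the right and rows downward; lengths in mm; the calibration is good to about 2 mm. A picture is of the moment at which its call begins.
- job_done(): hands the job in; it is judged then, once.
The state is a dict: "time_s": time; "joints": joint angles; "joint_velocities": joint speeds; "joint_torque": joint torques, N m; "tool_pos": TCP position; "eef_rot": TCP orientation; "contact_force": force on the tool from outside, world axes, zero at the start; "torque": the same for the moment, N m; "finger_gap": finger opening in mm; "finger_force": force on a finger pad.
Only numpy, scipy, OpenCV 4.12 (cv2) and the standard library are available. Lean on these libraries where they do the work, as an engineer would, in place of code of your own. Each camera call takes 0.05 s, during which the arm holds its last target. There are 200 camera calls.

TASK

Open the narrower of the two small cupboards on the worktop; its handleless door has a push-to-open catch. Gently press the door in at its free edge until the catch lets go, take your fingers off so that the spring sets it ajar by itself, then push it wide open (about square to the cupboard) with a finger behind the free edge, without gripping it. Leave the wider cupboard shut and the things standing around where they are.

Things in the scene. Friction and masses are not known exactly. Their poses are not given: they have to be found in the camera images.
- narrow: The narrower of two wooden cupboards fixed on the worktop: 170 mm wide (y), 150 deep (x), 180 high. Origin at the centre of its underside; x to its back, y to its left seen from the front, z up. Its handleless door, 168 x 170 x 16 mm, covers the front (-x): outer face 101 mm before the origin, top 1 mm below the cupboard's top. Hinged at the left (+y) edge, free edge at the right (-y).
- narrow_door (a joint): Hinge of the narrow door, rad: about 0 shut, negative pressed in (stop -0.055), positive open (stop 1.75). Pressed near the free edge it yields at about 6 to 10 N; the catch lets go for good at about -0.025 (4 mm at the edge). When the finger withdraws a damped spring opens it to about 0.4 (edge 70 mm out) in about 1 s. Then it swings lightly (under 1 N) and stays where left.
- narrow_press (a point): The place to press: on the narrow door's outer face, on its flat 30 mm frame, 20 mm from the free edge, 32 mm below the cupboard's top (z about 0.147). Moves and turns with the door: x from outer to inner face (into the cupboard when shut), y towards the hinge, z up.
- narrow_hinge (a point): Hinge line of the narrow door at the door's top (z about 0.179), in the plane of its inner face, at its left edge; the free edge is 169 mm from it. Has the door's axes, turns with it. The released plunger, 10 mm thick, stands up to 50 mm out of the cupboard's front, only near the free edge's lower corner, 34 mm above the worktop.
- wide: The wider cupboard: 260 mm wide, otherwise of the same make, height and depth, with a push-to-open door of its own; to be left shut. Origin at the centre of its underside, axes as the narrow one's.
- wide_door (a joint): Hinge of the wide cupboard's door, rad: about 0 shut, negative pressed in, positive open.
- mug_a: Tall beige mug, 78 x 113 x 100 mm high, loose; origin at the centre of its underside.
- mug_c: Striped mug, 90 x 120 x 88 mm high, loose; origin at the centre of its underside.
- salt_shaker: Grey and clear salt shaker, 44 mm across, 90 mm high, loose; origin at the centre of its underside.
- pinch_bowl: Small white bowl, 105 mm across, 51 mm high, loose; origin at the centre of its underside.
- balm_pot: Small round pot with a domed lid, 58 mm across, 50 mm high, loose; origin at the centre of its underside.
- kitchen_timer: Round white kitchen timer, 65 mm across, 54 mm high, loose; origin at the centre of its underside.
- spice_bottle_a: Small glass bottle with a cork, 47 mm across, 95 mm high, loose; origin at the centre of its underside.

How it is judged (in metres and radians):
On the way, in this order (a step that is already met when the one before it is completed fails the run):
1. the narrow door is pressed in at its catch (value of joint narrow_door below -0.018 rad).
2. the spring has set the narrow door ajar, with nothing of the robot touching it (value of joint narrow_door between 0.2 and 0.7 rad and contact force between each of the arm, the fingers and narrow_door below 0.1 N), for 0.1 s.
At the end, for the whole second after the job is handed in: The narrow cupboard's door stands open by more than 1.15 rad (66 degrees) and is at rest; the wide cupboard's door is still shut (within 0.03 rad) (value of joint narrow_door above 1.15 rad and velocity of joint narrow_door between -0.05 and 0.05 rad/s and value of joint wide_door between -0.02 and 0.03 rad); the robot touches nothing.
It fails at once if the wide cupboard's door is pressed in or opened (value of joint wide_door above 0.05 rad or value of joint wide_door below -0.02 rad).
It fails at once if the narrow door is gripped or pushed with more than 30 N (contact force between the fingers and narrow_door above 30 N).
It fails at once if a thing standing around is moved by more than 30 mm, lifted or knocked over (distance of any of mug_a, mug_c, salt_shaker, pinch_bowl, balm_pot, kitchen_timer, spice_bottle_a from where it was at the start of the episode above 0.03 m).
It also fails if it takes over 51 s, if anything falls off the work surface, if the arm or the gripper's body presses on something with over 40 N, if the wrist force passes 120 N, or if a joint passes its speed limit or range.

## Working session

There is one attempt and no reset: what is moved stays moved. The work goes in short steps, Python scripts to look and compute and a shell command to move; the robot and the scene stay as the last step left them, time stands still between calls to the robot, and variables do not carry over. Pictures are saved under pics/ and viewed, at most 10 in all, crops included, and the job is handed in when it is done.

```bash
mkdir -p pics; cat > h.py <<'E'
from station import *
import numpy as np, cv2
def cam(n):
    c=read_camera(n); h=c["pixels"].shape[0]; f=h/2/np.tan(np.radians(c["fov_y"])/2)
    R=cv2.Rodrigues(np.array(c["rvec"],float))[0]; t=np.array(c["tvec"],float).ravel()
    z=c["z_map"].astype(float); v,u=np.indices(z.shape)
    P=np.stack([(u-c["cx"])/f*z,(v-c["cy"])/f*z,z],-1)
    W=(P-t)@R; W[z==0]=np.nan
    return c["pixels"],W
def save(n,p): cv2.imwrite("pics/"+n,p[...,::-1])
E
python3 - <<'E'
from h import *
s=get_state(); print(s["time_s"],s["tool_pos"],s["eef_rot"],s["contact_force"],s["finger_gap"])
for n in("scene","side"):
    p,W=cam(n); save(n+"0.png",p); np.save(n+"0.npy",W)
    print(n,np.nanmin(W,(0,1)),np.nanmax(W,(0,1)))
E
```

```text
0.0 [6.49436788e+02 1.08089983e-01 2.30175819e+02] [-7.97092217e-04  7.07098785e-01  7.07114108e-01 -5.58301477e-04] [ 0.21187699  0.48912877 -0.03141781] 85.25649842455105
scene [-452.99617775 -802.29577311 -937.6454438 ] [ 903.6430233  2583.3369327   879.98709126]
side [-264.39433974 -816.52819915 -942.99877556] [893.76149427 915.44337446 781.83553967]
```

View pics/scene0.png

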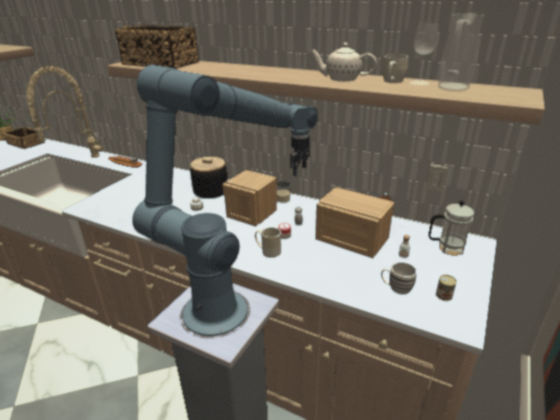

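View pics/side0.png

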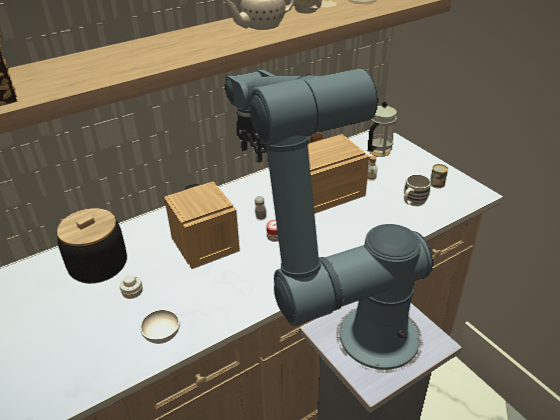

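The scene picture shows the narrow cupboard at about (250,197), the wide one at (355,220), a beige mug at (270,240) and a red-white item at (285,230). The salt shaker is at (298,215). In the side picture the narrow cupboard is at (203,222) and the bowl at (160,325). Next I fit the tops and list the objects.

```bash
python3 - <<'E'
from h import *
from scipy import ndimage as nd
for n in("scene0","side0"):
    W=np.load(n+".npy"); x,y,z=np.moveaxis(W,-1,0)
    m=(abs(z-180)<6)&(x>250)&(x<900)
    l,k=nd.label(m)
    for i in range(1,k+1):
        q=W[l==i]
        if len(q)<100: continue
        r=cv2.minAreaRect(q[:,:2].astype(np.float32)); print(n,"top",len(q),np.round(cv2.boxPoints(r)).tolist(),np.round(r[1]),r[2],np.median(q[:,2]).round(1))
    m=(z>8)&(z<165)&(x>200)&(x<850)&(abs(y)<800)
    # height-map clusters on ground plane
    g=np.zeros((140,320)); q=W[m]; ix=((q[:,0]-200)/5).astype(int); iy=((q[:,1]+800)/5).astype(int); np.maximum.at(g,(ix,iy),q[:,2])
    l,k=nd.label(nd.binary_closing(g>0,iterations=1),np.ones((3,3)))
    for i in range(1,k+1):
        s=np.argwhere((l==i)&(g>0))
        if len(s)<15: continue
        a=s.min(0)*5;b=s.max(0)*5+5; print(n,"x",a[0]+200,b[0]+200,"y",a[1]-800,b[1]-800,"h",g[l==i].max().round())
    if 1:
        # front face line of narrow: points z 40..150 in px region
        pass
E
```

```text
scene0 top 135 [[869.0, 253.0], [890.0, 252.0], [894.0, 619.0], [873.0, 619.0]] [367.  21.] 89.43187713623047 180.3
scene0 top 478 [[834.0, -801.0], [891.0, -804.0], [927.0, -7.0], [871.0, -5.0]] [797.  56.] 87.37556457519531 180.0
scene0 top 691 [[500.0, 137.0], [684.0, 125.0], [695.0, 298.0], [511.0, 310.0]] [173. 184.] 86.29840087890625 180.1
scene0 top 1482 [[497.0, -386.0], [683.0, -405.0], [710.0, -144.0], [525.0, -125.0]] [262. 186.] 83.98246002197266 180.4
scene0 top 117 [[654.0, -673.0], [712.0, -691.0], [740.0, -596.0], [682.0, -579.0]] [98. 61.] 73.4466552734375 182.4
scene0 x 330 425 y -50 65 h 104.0
scene0 x 335 440 y -565 -445 h 91.0
scene0 x 385 455 y -690 -630 h 77.0
scene0 x 475 540 y -30 30 h 56.0
scene0 x 495 685 y -405 -125 h 165.0
scene0 x 495 685 y 125 315 h 165.0
scene0 x 505 565 y 455 525 h 58.0
scene0 x 555 610 y -510 -460 h 98.0
scene0 x 595 640 y -35 10 h 91.0
scene0 x 610 795 y 440 625 h 165.0
scene0 x 660 740 y -695 -545 h 165.0
scene0 x 735 765 y -375 -325 h 163.0
scene0 x 745 840 y 110 195 h 95.0
side0 top 119 [[604.0, -792.0], [604.0, -818.0], [822.0, 
[... 811 characters left out ...]
], [887.0, 622.0], [884.0, 750.0]] [ 19. 128.] 1.1044611930847168 180.3
side0 top 106 [[685.0, 560.0], [706.0, 512.0], [734.0, 524.0], [713.0, 573.0]] [31. 53.] 23.45461654663086 181.9
side0 x 205 275 y -795 -780 h 164.0
side0 x 275 390 y 435 545 h 55.0
side0 x 280 840 y -795 -780 h 165.0
side0 x 335 435 y -570 -435 h 93.0
side0 x 380 445 y -695 -620 h 81.0
side0 x 475 545 y -10 40 h 56.0
side0 x 490 535 y -390 -150 h 165.0
side0 x 495 695 y 140 315 h 165.0
side0 x 500 565 y 460 530 h 64.0
side0 x 555 600 y -500 -455 h 99.0
side0 x 590 635 y -30 15 h 91.0
side0 x 610 805 y 445 640 h 165.0
side0 x 655 745 y -690 -540 h 165.0
side0 x 725 775 y -370 -320 h 160.0
side0 x 795 835 y 120 190 h 93.0
```

```bash
python3 - <<'E'
from h import *
for n in("scene0","side0"):
    W=np.load(n+".npy"); x,y,z=np.moveaxis(W,-1,0)
    m=(z>25)&(z<165)&(y>150)&(y<305)&(x>480)&(x<530)
    q=W[m]; k=np.polyfit(q[:,1],q[:,0],1)
    for _ in range(4):
        r=q[:,0]-np.polyval(k,q[:,1]); q=q[abs(r)<4]; k=np.polyfit(q[:,1],q[:,0],1)
    print(n,len(q),"x=%.4f*y+%.1f yaw %.2f"%(*k,np.degrees(np.arctan(-k[0]))))
    f=(z>20)&(z<165)&(abs(x-np.polyval(k,y))<5)&(y>80)&(y<350); print(np.percentile(y[f],[0,2,98,100]))
    t=(abs(z-179)<5)&(x>480)&(x<720)&(y>100)&(y<340)
    u=y+np.tan(np.arctan(k[0]))*(x-500)  # y reduced to front
    print("side edges",np.percentile(u[t],[1,99]))
E
```

```text
scene0 539 x=0.0709*y+497.6 yaw -4.05
[137.41197025 141.84804158 306.9426347  312.56793999]
side edges [139.80065364 308.09522407]
side0 1208 x=0.0675*y+495.0 yaw -3.86
[141.94576354 146.50979969 309.15184422 311.6770826 ]
side edges [144.83398378 311.37216986]
```

```bash
python3 -m inch '{"offset":[[20,-25,0],[32,-40,0],[32,-40,0],[32,-40,0],[32,-40,0],[12,-25,0],[0,0,0]],"spin":[0,0,0,0,0,0,0],"jaw":[-1,-1,-1,-1,-1,-1,-1]}'
python3 -m inch '{"offset":[[0,0,0],[0,0,0],[0,0,0],[0,0,0],[0,0,0],[0,0,0],[0,0,0],[0,0,0]],"spin":[10.5,10.5,10.5,10.5,10.5,10.5,10.5,10.5],"jaw":[-1,-1,-1,-1,-1,-1,-1,-1]}'
```

```text
time_s: 0.98
tool_pos: [438.7, 160.7, 230.9]
eef_rot: [-0.0, 0.706, 0.708, -0.0]
contact_force: [-0.3, -0.7, 0.4]
finger_gap: -0.1
finger_force: 0.0
time_s: 1.98
tool_pos: [441.0, 159.3, 231.1]
eef_rot: [0.0, 0.999, 0.049, -0.0]
contact_force: [0.4, -0.4, 0.8]
finger_gap: 0.3
finger_force: 0.0
```

```bash
python3 -m inch '{"offset":[[0,0,20],[0,0,40],[0,0,30],[0,0,6],[0,0,0]],"spin":[4,5.5,0,0,0],"jaw":[-1,-1,-1,-1,-1]}'
python3 - <<'E'
from h import *
s=get_state(); print(s["tool_pos"],s["eef_rot"])
p,W=cam("side"); save("s1.png",cv2.resize(p[100:320,100:380],(800,600)))
p,W=cam("wrist"); save("w1.png",p)
E
```

```text
time_s: 2.6
tool_pos: [440.8, 159.7, 135.7]
eef_rot: [0.0, 1.0, -0.031, 0.0]
contact_force: [0.7, -0.3, -0.0]
finger_gap: -0.1
finger_force: 0.0
[440.77396567 159.6812919  135.68322059] [ 1.47310769e-05  9.99524394e-01 -3.08377777e-02  1.32550376e-04]
```

View pics/w1.png

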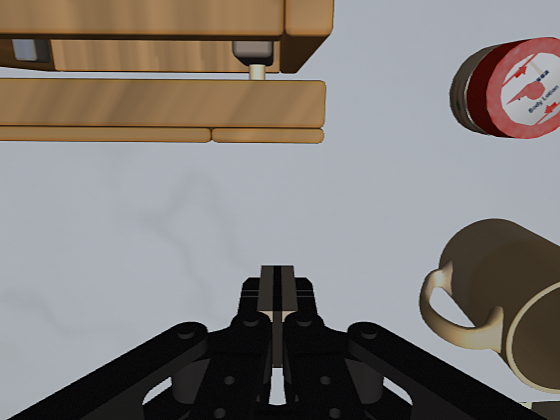

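The wrist picture shows the door's free edge at column 325 (rows 80–143), with the closed fingertips at (278,270). I check the sideways offset and gap from depth.

```bash
python3 - <<'E'
from h import *
p,W=cam("wrist"); x,y,z=np.moveaxis(W,-1,0)
for r in (90,105,120,138): print(r,[(c,W[r,c].round(0).tolist()) for c in (150,280,316,322,328)])
t=(abs(z-179)<6)&(x<530)&(y>100)
print(t.sum(),np.percentile(y[t],[0.5,2]),x[t].min(),[np.nanmin(x[t&(abs(y-a)<4)]).round(1) for a in (155,165,180,200,220)])
E
```

```text
90 [(150, [522.0, 186.0, 179.0]), (280, [520.0, 153.0, 180.0]), (316, [519.0, 144.0, 179.0]), (322, [519.0, 142.0, 178.0]), (328, [520.0, 118.0, 0.0])]
105 [(150, [518.0, 187.0, 179.0]), (280, [516.0, 153.0, 179.0]), (316, [516.0, 144.0, 178.0]), (322, [516.0, 142.0, 179.0]), (328, [509.0, 118.0, 0.0])]
120 [(150, [514.0, 187.0, 180.0]), (280, [512.0, 153.0, 179.0]), (316, [512.0, 144.0, 179.0]), (322, [512.0, 142.0, 180.0]), (328, [499.0, 118.0, -1.0])]
138 [(150, [510.0, 188.0, 180.0]), (280, [508.0, 154.0, 179.0]), (316, [507.0, 144.0, 179.0]), (322, [507.0, 142.0, 179.0]), (328, [486.0, 118.0, -1.0])]
23338 [136.14091747 142.23910525] 429.5488295516121 [np.float64(430.4), np.float64(429.5), np.float64(449.0), np.float64(509.3), np.float64(510.5)]
```

```bash
python3 -m inch '{"offset":[[15,-5,0],[22,0,0],[9,0,0],[2,0,0],[0,0,0]],"spin":[0,0,0,0,0],"jaw":[-1,-1,-1,-1,-1]}'
python3 -m inch '{"offset":[[1.5,0,0],[1.5,0,0],[1.5,0,0]],"spin":[0,0,0],"jaw":[-1,-1,-1]}'
```

```text
time_s: 3.38
tool_pos: [487.9, 162.1, 135.4]
eef_rot: [-0.0, 1.0, -0.03, -0.0]
contact_force: [0.4, 0.7, -0.7]
finger_gap: -0.0
finger_force: 0.0
time_s: 3.75
tool_pos: [492.7, 161.8, 135.3]
eef_rot: [0.0, 1.0, -0.031, 0.0]
contact_force: [0.5, 0.6, -0.2]
finger_gap: -0.3
finger_force: 0.0
```

```bash
python3 -m inch '{"offset":[[1.5,0,0],[1.5,0,0]],"spin":[0,0],"jaw":[-1,-1]}'
python3 -m inch '{"offset":[[1,0,0],[1,0,0]],"spin":[0,0],"jaw":[-1,-1]}'
```

```text
time_s: 4.0
tool_pos: [494.2, 161.7, 134.8]
eef_rot: [0.0, 1.0, -0.03, -0.002]
contact_force: [-6.9, 0.3, 2.3]
finger_gap: 0.1
finger_force: 0.0
time_s: 4.25
tool_pos: [496.0, 161.5, 134.7]
eef_rot: [0.0, 1.0, -0.03, -0.002]
contact_force: [-7.2, -0.6, 3.9]
finger_gap: -0.2
finger_force: 0.0
```

```bash
python3 -m inch '{"offset":[[1,0,0],[1,0,0]],"spin":[0,0],"jaw":[-1,-1]}'
python3 -m inch '{"offset":[[1,0,0]],"spin":[0],"jaw":[-1]}'
```

```text
time_s: 4.5
tool_pos: [497.9, 161.2, 134.7]
eef_rot: [0.001, 1.0, -0.03, -0.003]
contact_force: [-7.9, -2.1, 4.3]
finger_gap: 0.1
finger_force: 0.0
time_s: 4.62
tool_pos: [498.9, 161.1, 134.6]
eef_rot: [0.001, 1.0, -0.03, -0.003]
contact_force: [-8.3, -1.6, 4.4]
finger_gap: -0.4
finger_force: 0.0
```

```bash
python3 -m inch '{"offset":[[-40,0,0],[-50,0,0],[-40,0,0],[0,0,0],[0,0,0],[0,0,0],[0,0,0],[0,0,0]],"spin":[0,0,0,0,0,0,0,0],"jaw":[-1,-1,-1,-1,-1,-1,-1,-1]}'
python3 -m inch '{"offset":[[0,0,0],[0,0,0],[0,0,0],[0,0,0]],"spin":[0,0,0,0],"jaw":[-1,-1,-1,-1]}'
python3 - <<'E'
from h import *
p,W=cam("wrist"); save("w2.png",p); np.save("w2.npy",W)
E
```

```text
time_s: 5.62
tool_pos: [371.3, 169.2, 135.2]
eef_rot: [-0.0, 1.0, -0.031, -0.0]
contact_force: [-0.8, -0.3, 0.4]
finger_gap: -0.1
finger_force: 0.0
time_s: 6.12
tool_pos: [370.9, 169.2, 135.3]
eef_rot: [-0.0, 1.0, -0.031, -0.0]
contact_force: [0.1, -0.4, -0.4]
finger_gap: 0.1
finger_force: 0.0
```

View pics/w2.png

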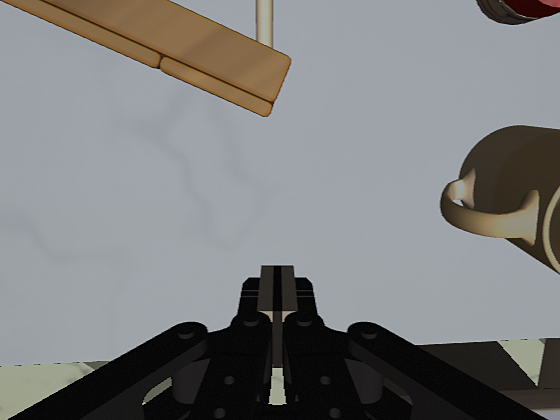

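The door is ajar: its free edge runs from (290,58) to (270,115), and it is clear of the fingers at (278,270). I measure its angle and work out the waypoints behind it.

```bash
python3 - <<'E'
from h import *
W=np.load("w2.npy"); x,y,z=np.moveaxis(W,-1,0); v,u=np.indices(z.shape)
t=(abs(z-179)<6)&(v<130)&(u<300)
q=W[t][:,:2].astype(np.float32); r=cv2.minAreaRect(q); print(cv2.boxPoints(r).round(1).tolist(),r[1],r[2])
a=np.radians(-3.95); X=np.array([np.cos(a),np.sin(a)]);Y=np.array([-X[1],X[0]])
H=np.array([506.5,141.5])+16*X+169*Y; print("H",H)
T=lambda w:np.array([w@X,-w@Y])   # world -> tool x,y
P0=np.array(get_state()["tool_pos"][:2])
e=lambda th:H+169*(-np.sin(th)*X-np.cos(th)*Y)
for th in(.35,.4,.45):print("inner edge",th,e(th))
pts=[H-38*X-215*Y,H-30*X-130*Y]   # beside the gap, in the gap
for th in np.arange(.4,1.56,.12):
    d=-np.sin(th)*X-np.cos(th)*Y; n=np.cos(th)*X-np.sin(th)*Y
    pts.append(H+140*d+16*n)
for p in pts: print(p.round(),"step",T(p-P0).round(0)); P0=p
E
```

```text
[[442.70001220703125, 165.8000030517578], [457.1000061035156, 158.60000610351562], [488.1000061035156, 220.1999969482422], [473.6000061035156, 227.39999389648438]] (68.8991928100586, 16.142425537109375) 63.338172912597656
H [534.10371124 308.99637347]
inner edge 0.35 [465.35572607 154.61141781]
inner edge 0.4 [457.72561132 158.24032599]
inner edge 0.45 [450.28640204 162.24604577]
[481.  97.] step [115.  64.]
[495. 181.] step [  8. -85.]
[485. 177.] step [-10.   5.]
[470. 184.] step [-16.  -6.]
[455. 192.] step [-15.  -8.]
[442. 203.] step [-14.  -9.]
[430. 214.] step [-13. -11.]
[419. 228.] step [-11. -12.]
[410. 242.] step [-10. -14.]
[403. 257.] step [ -8. -15.]
[398. 273.] step [ -6. -16.]
[394. 290.] step [ -4. -16.]
```

```bash
python3 -m inch '{"offset":[[0,25,-12],[0,39,0],[30,0,0],[50,0,0],[35,0,0],[0,0,0]],"spin":[0,0,0,0,0,0],"jaw":[-1,-1,-1,-1,-1,-1]}'
python3 -m inch '{"offset":[[4,-20,0],[4,-30,0],[0,-25,0],[0,-10,0],[0,0,0]],"spin":[0,0,0,0,0],"jaw":[-1,-1,-1,-1,-1]}'
```

```text
time_s: 6.92
tool_pos: [483.4, 98.0, 147.3]
eef_rot: [0.0, 1.0, -0.031, 0.0]
contact_force: [-0.3, 0.1, 0.0]
finger_gap: -0.2
finger_force: 0.0
time_s: 7.55
tool_pos: [494.3, 182.8, 147.2]
eef_rot: [0.0, 1.0, -0.03, -0.0]
contact_force: [0.4, 0.5, -0.1]
finger_gap: 0.2
finger_force: 0.0
```

```bash
python3 -m inch '{"offset":[[-5,3,0],[-7,0,0],[-8,-3,0],[-8,-3,0],[-8,-4,0],[-8,-4,0],[-7,-4,0],[-7,-5,0]],"spin":[0,0,0,0,0,0,0,0],"jaw":[-1,-1,-1,-1,-1,-1,-1,-1]}'
python3 -m inch '{"offset":[[-7,-5,0],[-6,-6,0],[-6,-6,0],[-6,-6,0],[-5,-7,0],[-5,-7,0],[-4,-7,0],[-4,-8,0]],"spin":[0,0,0,0,0,0,0,0],"jaw":[-1,-1,-1,-1,-1,-1,-1,-1]}'
python3 -m inch '{"offset":[[-4,-8,0],[-3,-8,0],[-2,-8,0],[-2,-8,0],[-1,-6,0],[0,0,0]],"spin":[0,0,0,0,0,0],"jaw":[-1,-1,-1,-1,-1,-1]}'
```

```text
time_s: 8.55
tool_pos: [437.9, 206.5, 147.3]
eef_rot: [0.0, 1.0, -0.031, 0.0]
contact_force: [1.5, 0.3, -0.1]
finger_gap: -0.2
finger_force: 0.5
time_s: 9.55
tool_pos: [398.4, 261.2, 147.3]
eef_rot: [0.0, 1.0, -0.031, 0.0]
contact_force: [1.0, 0.2, -0.5]
finger_gap: -0.4
finger_force: 0.4
time_s: 10.3
tool_pos: [388.7, 299.8, 147.2]
eef_rot: [-0.0, 1.0, -0.03, -0.0]
contact_force: [0.3, 0.1, 0.5]
finger_gap: -0.4
finger_force: 0.0
```

```bash
python3 - <<'E'
from h import *
p,W=cam("wrist"); save("w3.png",p); np.save("w3.npy",W)
E
```

```text
(no output)
```

View pics/w3.png

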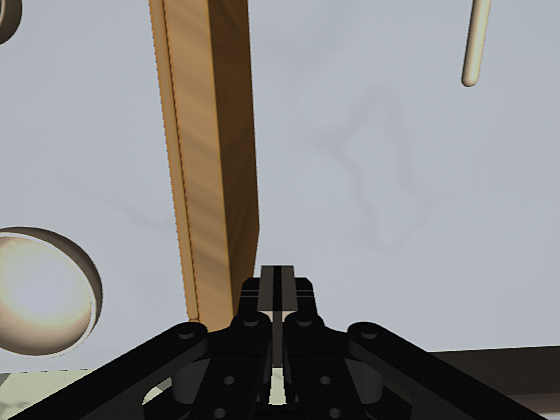

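The door runs from (180,0) to (205,320), nearly square to the cupboard, with the finger at (278,270) beside its inner face. I withdraw away from that face and then up.

```bash
python3 -m inch '{"offset":[[0,10,0],[0,30,0],[0,40,0],[0,0,-40],[0,0,-40],[0,0,0],[0,0,0],[0,0,0]],"spin":[0,0,0,0,0,0,0,0],"jaw":[-1,-1,-1,-1,-1,-1,-1,-1]}'
python3 - <<'E'
from h import *
p,W=cam("wrist"); x,y,z=np.moveaxis(W,-1,0)
t=(abs(z-179)<6)&(y>270)
q=W[t][:,:2].astype(np.float32); r=cv2.minAreaRect(q); print(t.sum(),cv2.boxPoints(r).round(1).tolist())
p,W=cam("side"); save("s4.png",p)
E
```

```text
time_s: 11.35
tool_pos: [383.1, 219.1, 225.7]
eef_rot: [0.0, 1.0, -0.031, -0.001]
contact_force: [0.5, -0.3, 0.4]
finger_gap: -0.0
finger_force: 0.0
10461 [[364.20001220703125, 312.79998779296875], [507.8999938964844, 309.20001220703125], [508.3999938964844, 326.79998779296875], [364.6000061035156, 330.3999938964844]]
```

View pics/s4.png

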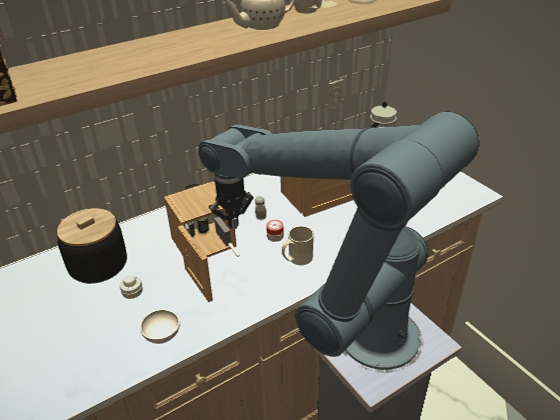

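The door stands wide open, with its edge at about (205,290), and the gripper at (230,210) is clear of it. Its direction is within about 3° of square, and the objects are where they were.

```bash
python3 -c "
from station import *
print(job_done())"
```

```text
the job is handed in; nothing more can be done
None
```

I pressed the narrow cupboard's door in, let the spring set it ajar with the arm clear, then pushed it open to about square; the wide cupboard and the loose objects were not touched, and I handed the job in at about 11.5 s without seeing the verdict.

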